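# Prop the charging cabinet's door ajar with its stay

## Task

The tablets charging in the low desk cabinet need air: draw the spring-closed door open by the knob of its steel stay bar and drop the stay's second hole, counted from the knob end, over the peg on the cabinet's top until the bar lies fully down, then let go so that the stay holds the door ajar. Feel for the peg gently instead of forcing the bar down on it, and never let the door spring back. Leave the jar, the carton and the mug where they are.

Things in the scene. Friction and masses are not known exactly. Their poses are not given: they have to be found in the camera images.
- cabinet: Low grey metal charging cabinet, 260 deep (x) x 360 wide (y) x 150 mm high; fixed to the desk. Origin: centre of its underside; x points from its front to its back, z up. The door's vertical hinge axis is at x = -139, y = +180 mm in this frame.
- door (a joint): Angle of the white door (356 wide, 18 thick, 142 mm high, on the cabinet's front), rad: 0 shut, grows as it opens towards the cabinet's -x, to 1.1 at most. A spring closes it: about 0.36 N m when shut, 0.55 N m at 0.47 rad.
- stay: Steel bar 238 x 28 x 6 mm, 0.18 kg, pinned to the door's top edge 180 mm from the door's hinge axis. Origin: that pin, mid thickness, 162 mm above the desk; x along the bar to the knob. Swings sideways and lifts freely; its lowest position is level, underside 9 mm above the cabinet. Starts level, door shut, swung to the peg's -y side. 14 mm holes at x = 170 (first from the knob), 140, 110, 80 mm.
- stay_knob (a point): Where to grip the stay's upright round black knob: on its axis, 210 mm from the pin, 28 mm above the bar's mid thickness. The knob is 20 mm in diameter and stands 35 mm above the bar's top, its top 10 mm above this point.
- stay_hole2 (a point): Centre of the stay's second hole from the knob (x = 140 mm on the stay), at mid thickness of the bar.
- peg_plate: Slotted aluminium plate 66 (x, along its slot) x 34 x 4 mm fixed on the cabinet's top. Origin: centre of its underside, level with that top. Carries the fixed upright steel peg: 10 mm diameter, flat top 29 mm above the origin, at y = 0 but clamped anywhere from x = -10 to +10 mm, not measured. A bar resting on the peg's top has its hole centre 32 mm above the origin; seated, 12 mm.
- jar: Small white jar with brass lid, 52 mm diameter, 75 mm high, on the cabinet's top towards the back at +y; bystander. Origin: centre of its underside.
- carton: Small cardboard carton 110 x 80 x 70 mm on the desk on the cabinet's -y side; bystander. Origin: centre of its underside.
- mug: Blue mug, 80 mm diameter, 90 mm high, on the desk on the cabinet's +y side; bystander. Origin: centre of its underside.

How it is judged (in metres and radians):
On the way:
1. the door is drawn open by more than 0.25 rad (value of joint door above 0.25 rad), for 0.1 s.
At the end, for the whole second after the job is handed in: The second hole from the knob lies over the peg (centre within 14.5 mm of the plate's centre along the slot, 5 mm across), the bar is down (hole centre under 16 mm above the cabinet's top), and the door stands still, open by more than 0.28 rad, held by the stay alone (value of joint door above 0.28 rad and velocity of joint door between -0.05 and 0.05 rad/s and x of stay_hole2 in the frame of peg_plate between -0.0145 and 0.0145 m and y of stay_hole2 in the frame of peg_plate between -0.005 and 0.005 m and z of stay_hole2 in the frame of peg_plate below 0.016 m and angular speed of stay below 0.1 rad/s); the robot touches nothing.
It fails at once if the stay presses on the peg or its plate with more than 30 N (contact force between stay and peg_plate above 30 N).
It fails at once if the jar, the carton or the mug is moved by more than 20 mm (distance of any of jar, carton, mug from where it was at the start of the episode above 0.02 m).
It fails at once if the door springs back (closes faster than 0.8 rad/s) (velocity of joint door below -0.8 rad/s).
It also fails if it takes over 67 s, if anything falls off the work surface, if the arm or the gripper's body presses on something with over 40 N, if the wrist force passes 120 N, or if a joint passes its speed limit or range.

## Robot

A 6-joint arm with a two-finger parallel gripper is mounted at the origin on the work surface. World frame = base frame: x ahead of the robot, y to its left, z up, the work surface at z = 0. Lengths are in mm, angles in rad, forces in N, time in s.
With the tool pointing down it reaches from about 325 to 750 mm from the base axis. Payload 7.6 kg.
Tool frame: the origin (TCP) lies on the centre line of the jaws, within the pads' length; the fingertips stand 8 mm ahead of it and the grasp point (between the pads) lies 11 mm behind it; z points along the fingers, y is the line along which they close (so a half turn about z gives the same grasp; the last joint's range is limited). The gripper opens to 85 mm and grips with 20 to 120 N. Pads are 22 mm wide; open, the fingers measure 114 mm over their backs; the gripper's body (76 mm by 85 mm) begins 54 mm behind the grasp point. The pads swing forward as they close: fully open they stand 13 mm farther back than shut.
Start: joints at [1.167, 0.052, 1.401, -0, 1.689, -0.07], TCP at [171.994, 496.05, 214.823] pointing down, gripper open.
Joint ranges: [-2.9, 2.9], [-0.91, 2.17], [0.12, 2.37], [-1.06, 4.2], [0.26, 2.73], [-2.93, 2.93]. Speed limits (rad/s): [2.57, 2.57, 3.01, 3.14, 3.14, 3.14].

## Interface

Orientations are given as a unit quaternion [x, y, z, w].
In Python, from plant import state, snapshot, close_job gives the robot as it stands.
- The arm moves only by the tool jog_arm, never from a script. Its argument "increments" is a list of rows, each a list of 3 entries, a list of its own where there are three numbers: the closure, from 0 (fully open) to 1 (shut), then the shift along the tool's x, y, z in m, then the turn about the tool's z in degrees. A call has exactly 8 rows; each row shifts and turns the commanded pose from where the row before left it, along the tool's axes as they then stand; what a row does not reach is not made up. A row lasts 1/12 s, in which the tool goes at most 41.7 mm and 7.16 degrees, less where a joint would pass 70% of its speed; a pose out of reach is approached as far as the arm can. A call with a gripper value outside its range is refused whole. The fingers move at their own pace and stop on an object; the grip force is fixed at half the most. Time passes only in rows, so rows that do not move let the fingers close, or fill a call up. It gives the time, the measured TCP pose, the force, the opening and the grip force at its end, in the units of the state.
- state(): the state, without advancing time (a new reading comes with each control period).
- snapshot(name): name is "side" or "top" or "wrist"; returns a dict with "img" (420x560x3 uint8, blue, green, red), "fx", "fy", "cx", "cy" (pixels), "rvec" (rotation vector, rad) and "tvec" (3), from world to camera coordinates, as OpenCV has them. Camera axes: x right, y down, z forward; pixel columns grow to the right and rows downward; lengths in mm; the calibration is good to about 2 mm. A picture is of the moment at which its call begins. There is no depth.
- close_job(): hands the job in; it is judged then, once.
The state is a dict: "time_s": time; "q": joint angles; "joint_vel": joint speeds; "tau": joint torques, N m; "tool_pos": TCP position; "tcp_rot": TCP orientation; "force": force on the tool from outside, world axes, zero at the start; "moment": the same for the moment, N m; "width": opening from 0.0 (shut) to 1.0 (fully open); "grip_force": force on a finger pad.
Only numpy, scipy, OpenCV 4.12 (cv2) and the standard library are available. Lean on these libraries where they do the work, as an engineer would, in place of code of your own. Each camera call takes 0.05 s, during which the arm holds its last target. There are 200 camera calls.

## Working session

There is one attempt and no reset: what is moved stays moved. The work goes in short steps, Python scripts to look and compute and a tool call to move; the robot and the scene stay as the last step left them, time stands still between calls to the robot, and variables do not carry over. Pictures are saved under pics/ and viewed, at most 10 in all, crops included, and the job is handed in when it is done.

Besides the shell and the picture viewer there is one more tool, called by a JSON object that holds its "name" and its "arguments", one argument or row to a line. jog_arm: Moves the arm, as the interface text tells. Its arguments: {"type":"object","properties":{"increments":{"type":"array","items":{"type":"array"}}},"required":["increments"]}

```bash
mkdir -p pics; ls
python3 - <<'E'
from plant import *
import cv2
for n in("side","top"):
    s=snapshot(n);cv2.imwrite(f"pics/{n}0.png",s["img"]);print(n,s["fx"],s["cx"],s["rvec"],s["tvec"])
print(state())
E
```

```text
pics
side 413.5083958011609 280.44960602254093 [ 0.1126384  -2.81941457  1.27437877] [ 546.23479387   97.10346246 1096.65419448]
top 545.9517658684356 282.9097625806704 [ 2.15847336 -2.13457937  0.14704047] [   7.67980098  564.73810665 1498.94053354]
{'time_s': 0.1, 'q': array([ 1.16671814e+00,  5.27648420e-02,  1.40164947e+00, -1.37898956e-05,
        1.68859123e+00, -7.03227156e-02]), 'joint_vel': array([ 9.50232214e-05, -1.30303175e-03, -1.90992160e-03, -6.04945705e-04,
       -7.70658128e-05,  5.56992281e-04]), 'tau': array([ 1.14831179e-03, -3.82584751e+01, -3.60982633e+01, -7.66010862e-05,
        4.86241013e-03, -5.91987771e-06]), 'tool_pos': array([171.86245117, 495.7570826 , 214.04807641]), 'tcp_rot': array([ 1.66105025e-01,  9.86107814e-01, -6.88269343e-04, -1.59345161e-04]), 'force': array([0.54118728, 0.07077872, 0.88897655]), 'moment': array([-0.0256804 , -0.02605288, -0.04733929]), 'grip_force': 0.0, 'width': 0.999046909920147}
```

View pics/side0.png

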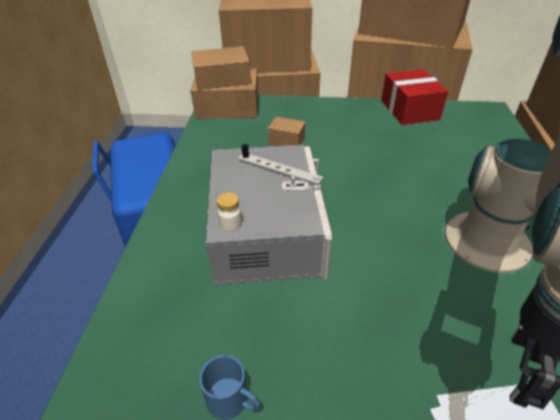

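View pics/top0.png

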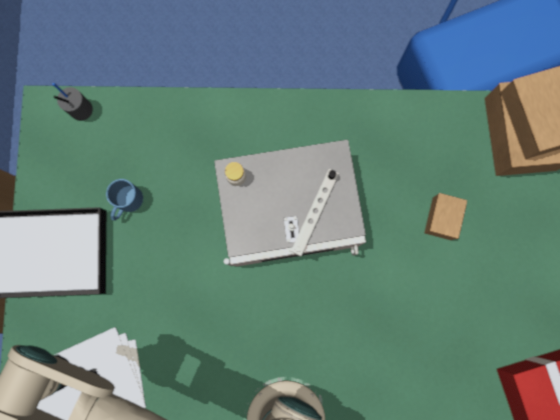

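The side view shows the bar running from the pin (322,180) to the knob (245,150), with the plate at (295,185). In the top view the pin is at (298,252), the knob at (332,175), the plate at (291,229), the jar at (235,173) and the hinge near (228,261).

```bash
cat > h.py <<'E'
import numpy as np,cv2
from plant import *
def cam(s):
    return np.array([[s["fx"],0,s["cx"]],[0,s["fy"],s["cy"]],[0,0,1.]]),cv2.Rodrigues(np.array(s["rvec"],float))[0],np.array(s["tvec"],float).ravel()
def ray(s,uv,z):
    K,R,t=cam(s);d=R.T@np.linalg.solve(K,[uv[0],uv[1],1.]);c=-R.T@t
    return c+d*(z-c[2])/d[2]
def proj(s,P):
    K,R,t=cam(s);p=K@(R@np.array(P,float)+t);return p[:2]/p[2]
E
python3 - <<'E'
from h import *
s=snapshot("top");im=s["img"]
c=cv2.resize(im[130:275,205:375],None,fx=4.4,fy=4.1,interpolation=cv2.INTER_CUBIC);cv2.imwrite("pics/c.png",c)
hsv=cv2.cvtColor(im,cv2.COLOR_BGR2HSV)
m=((hsv[...,1]<60)&(hsv[...,2]>60)).astype(np.uint8)*255
m[:,:205]=0;m[:,375:]=0;m[:130]=0;m[275:]=0
cs=max(cv2.findContours(m,0,2)[0],key=cv2.contourArea)
q=cv2.boxPoints(cv2.minAreaRect(cs));print(q)
for n,uv,z in [("c",(216,160),150),("c",(349,142),150),("door-y",(364,240),146),("hinge",(227,261),150),("pin",(298,252),165),("knob",(332,174),200),("plate",(291.5,229),154),("mug",(122,195),80),("jar",(235,172),75+150)]:
    print(n,ray(s,uv,z).round(1))
E
```

```text
[[212.43854 151.58414]
 [356.279   137.8255 ]
 [367.3647  253.72165]
 [223.52423 267.4803 ]]
c [693.5 192.6 150. ]
c [ 746.3 -160.4  150. ]
door-y [ 485.2 -198.4  146. ]
hinge [426.4 156.5 150. ]
pin [450.6 -26.4 165. ]
knob [ 647.9 -110.7  200. ]
plate [511.   -9.3 154. ]
mug [608.8 458.6  80. ]
jar [644.9 134.3 225. ]
```

View pics/c.png

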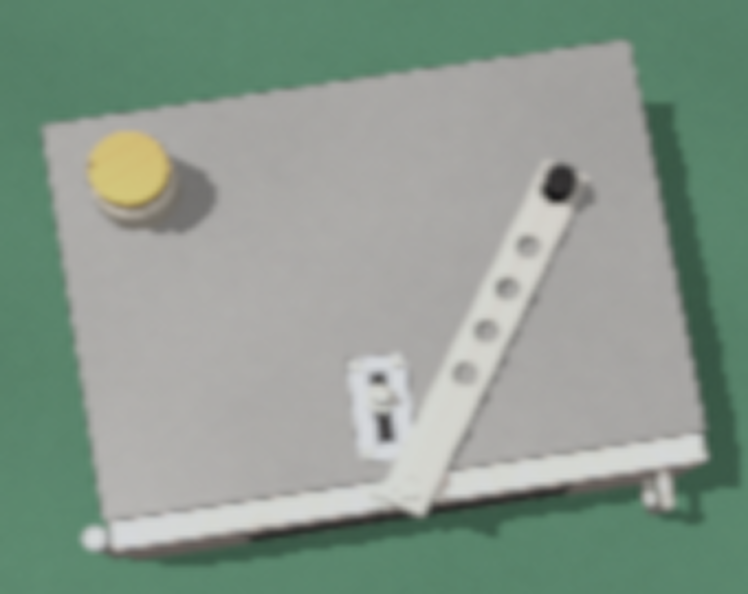

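The crop shows the cabinet top's corners at (43,127) and (631,42), the hinge knuckle at (93,538) and the plate centred near (381,407). The holes are at (528,245), (507,288), (486,330) and (464,373), and the knob is at (560,182).

Run:
```python
from h import *
s=snapshot("top")
f=lambda u,v,z:ray(s,(205+(u+.5)/4.4-.5,130+(v+.5)/4.1-.5),z)
bl,br,fr,fl=[f(u,v,150) for u,v in[(43,127),(631,42),(705,435),(105,520)]]
print(bl,br,fr,fl)
yw=lambda a:np.arctan2(a[1],a[0])
print("yaw",yw(bl-br)-np.pi/2,yw(br-fr),yw(bl-fl),np.linalg.norm(bl-br),np.linalg.norm(bl-fl))
y=yw(bl-br)-np.pi/2;R=lambda a:np.array([[np.cos(a),-np.sin(a)],[np.sin(a),np.cos(a)]])
c=((bl+br)/2)[:2]-R(y)@[130,0];print("cab",c)
H=c+R(y)@[-139,180];print("hinge",H,f(93,538,150))
pin=H+R(y)@[0,-180];print("pin",pin)
hs=[f(u,v,163)for u,v in[(528,245),(507,288),(486,330),(464,373)]];print(np.round(hs,1))
k=f(560,180,195);print("knob",k)
d=(hs[0]-hs[3]);sy=yw(d);print("stay yaw",sy,np.linalg.norm(d),"pin est",hs[0][:2]-170*R(sy)[:,0],"knob est",hs[0][:2]+40*R(sy)[:,0],hs[3][:2]+130*R(sy)[:,0])
ps=[f(u,v,154) for u,v in[(348,358),(403,354),(413,455),(360,460)]]
P=np.mean(ps,0);print("plate",P,yw(ps[0]-ps[3]),yw(ps[1]-ps[2]),[np.linalg.norm(ps[i]-ps[i-1]) for i in range(4)])
print("peg",f(381,388,179))
# closed geometry: door angle th (opens to -x): pin as function
```

```text
[691.80499986 196.86273228 150.        ] [ 752.16388027 -157.82408552  150.        ] [ 495.97543959 -200.14033897  150.        ] [438.19337779 153.02762291 150.        ]
yaw 0.1685603770218611 0.16369822129820147 0.171152441154801 359.7859546540263 257.3720491093942
cab [593.82689051  -2.28990611]
hinge [426.59950053 151.83990944] [426.77994251 159.79092586 150.        ]
pin [456.79689521 -25.60900533]
[[614.8 -94.6 163. ]
 [587.  -82.2 163. ]
 [559.9 -69.9 163. ]
 [532.4 -57.  163. ]]
knob [ 650.19730614 -110.85305951  195.        ]
stay yaw -0.42719427828777196 90.6407811171922 pin est [460.12390859 -24.15989416] knob est [ 651.25158531 -111.16685476] [ 650.66839004 -110.90136706]
plate [511.53587499  -8.54379944 154.        ] 0.1193326344990331 0.09908253820779814 [np.float64(65.39791329532832), np.float64(32.678021151421234), np.float64(64.65970222782924), np.float64(31.355027457006397)]
peg [520.30151753  -8.17589969 179.        ]
```

{"name": "jog_arm", "arguments": {
  "increments": [
    [0,[-0.027,-0.017,-0.006],0],
    [0,[-0.027,-0.017,-0.006],0],
    [0,[-0.027,-0.017,-0.006],0],
    [0,[-0.027,-0.017,-0.006],0],
    [0,[-0.027,-0.017,-0.006],0],
    [0,[-0.027,-0.017,-0.006],0],
    [0,[-0.027,-0.017,-0.006],0],
    [0,[-0.027,-0.017,-0.006],0]
  ]
}}

```text
time_s: 0.87
tool_pos: [332.1, 295.4, 263.1]
tcp_rot: [0.166, 0.986, 0.0, 0.0]
force: [0.9, 1.1, 0.2]
width: 1.003
grip_force: 0.0
```

{"name": "jog_arm", "arguments": {
  "increments": [
    [0,[-0.027,-0.017,0],0],
    [0,[-0.027,-0.017,0],0],
    [0,[-0.027,-0.017,0],0],
    [0,[-0.027,-0.017,0],0],
    [0,[-0.027,-0.017,0],0],
    [0,[-0.027,-0.017,0],0],
    [0,[-0.027,-0.017,0],0],
    [0,[-0.027,-0.017,0],0]
  ]
}}

```text
time_s: 1.53
tool_pos: [491.7, 96.1, 262.7]
tcp_rot: [0.166, 0.986, 0.0, -0.0]
force: [0.3, 1.0, 0.2]
width: 0.998
grip_force: 0.0
```

{"name": "jog_arm", "arguments": {
  "increments": [
    [0,[-0.027,-0.017,0],0],
    [0,[-0.027,-0.017,0],0],
    [0,[-0.027,-0.017,0],0],
    [0,[-0.027,-0.017,0],0],
    [0,[-0.027,-0.017,0],0],
    [0,[-0.027,-0.017,0],0],
    [0,[-0.027,-0.017,0],0],
    [0,[0,0,0],5.4]
  ]
}}

```text
time_s: 2.2
tool_pos: [632.1, -81.4, 259.5]
tcp_rot: [0.214, 0.977, -0.001, -0.002]
force: [-1.2, 0.4, -1.1]
width: 1.0
grip_force: 0.0
```

```bash
cat >> h.py <<'E'
from scipy.spatial.transform import Rotation as Ro
def totool(w,st=None):
    st=st or state();return Ro.from_quat(st["tcp_rot"]).as_matrix().T@np.array(w,float)
E
python3 - <<'E'
from h import *
s=snapshot("wrist");cv2.imwrite("pics/w1.png",s["img"]);st=state();print(st["tool_pos"],st["tcp_rot"])
print("pred knob top",proj(s,[651,-111,200]),"base",proj(s,[651,-111,165]),"peg",proj(s,[520,-8,179]))
E
```

```text
[631.25328084 -79.29708043 260.19596919] [ 2.18375426e-01  9.75863206e-01 -1.67640063e-04 -1.77448890e-03]
pred knob top [239.81478417 267.06281702] base [243.3572978  244.76253383] peg [304.48159374  -8.29921539]
```

View pics/w1.png

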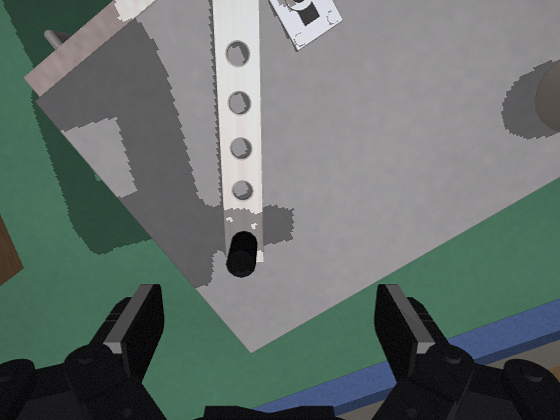

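The wrist view shows the knob top at (240,264), which matches the prediction. The holes are at (238,54), (240,102), (240,148) and (242,190), so the bar is aligned with the tool, and the plate corner is at (298,50).

Run:
```python
from h import *
s=snapshot("wrist");st=state()
hs=[ray(s,p,164) for p in [(238,54),(239.5,102),(240.5,148),(242,190)]]
k=ray(s,(240,264),200);print(np.round(hs,1),k)
d=hs[3]-hs[0];print("bar yaw",np.arctan2(d[1],d[0]),np.linalg.norm(d))
m=Ro.from_quat(st["tcp_rot"]).as_matrix();print("tool y perp bar -> deg off",np.degrees(np.arcsin(m[:2,1]@d[:2]/np.linalg.norm(d[:2]))))
kk=(k[:2]+np.array([651,-111]))/2
print("move",totool([*(kk-st["tool_pos"][:2]),182-st["tool_pos"][2]]))
```

```text
[[531.5 -54.1 164. ]
 [557.9 -66.2 164. ]
 [585.2 -79.1 164. ]
 [612.2 -91.5 164. ]] [ 648.26581349 -108.15107733  200.        ]
bar yaw -0.4340242111351532 88.99736005686471
tool y perp bar -> deg off -0.17408840821596114
move [-30.53056849 -20.90267935  79.08024472]
```

{"name": "jog_arm", "arguments": {
  "increments": [
    [0,[-0.015,-0.01,0],0],
    [0,[-0.0155,-0.011,0.004],0],
    [0,[0,0,0.015],0],
    [0,[0,0,0.015],0],
    [0,[0,0,0.015],0],
    [0,[0,0,0.015],0],
    [0,[0,0,0.01],0],
    [0,[0,0,0.004],0]
  ]
}}

```text
time_s: 2.97
tool_pos: [648.8, -107.7, 183.2]
tcp_rot: [0.211, 0.977, 0.0, -0.001]
force: [-0.8, 0.0, -0.7]
width: 0.999
grip_force: 0.0
```

{"name": "jog_arm", "arguments": {
  "increments": [
    [0.3,[0,0,0],0],
    [0.4,[0,0,0],0],
    [0.5,[0,0,0],0],
    [0.6,[0,0,0],0],
    [0.7,[0,0,0],0],
    [0.8,[0,0,0],0],
    [0.9,[0,0,0],0],
    [1,[0,0,0],0]
  ]
}}

```text
time_s: 3.63
tool_pos: [649.7, -108.6, 184.9]
tcp_rot: [0.212, 0.977, 0.0, 0.0]
force: [0.2, -0.6, 0.5]
width: 0.004
grip_force: 0.0
```

Run:
```python
from h import *
st=state();print(st["tool_pos"],st["force"],st["width"],st["grip_force"])
w=snapshot("wrist");cv2.imwrite("pics/w2.png",w["img"])
```

```text
[ 649.66903426 -108.61987303  184.8669536 ] [ 0.17560055 -0.64163337  0.54163485] 0.004348005647866693 0.0
```

View pics/w2.png

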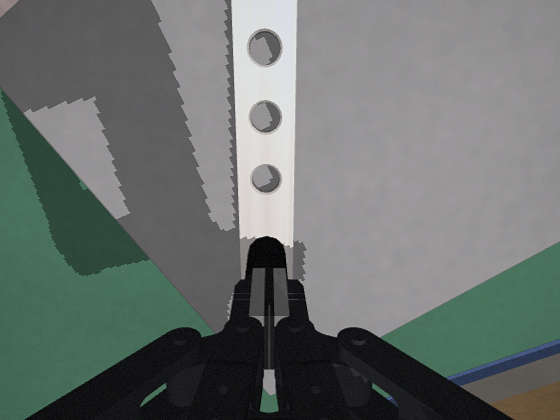

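The fingers have shut behind the knob, which stands just ahead of them at (265,255) towards the pin. The holes are at (265,47), (265,117) and (265,179), so I'll locate the bar from those.

Run:
```python
from h import *
s=snapshot("wrist");st=state()
for p in [(265,47),(265,117),(265.5,179)]: print(ray(s,p,164))
print("knob front edge",ray(s,(265,237),200), "tcp",st["tool_pos"], "TCP px",proj(s,st["tool_pos"]),"grasp",proj(s,st["tool_pos"]+[0,0,11]),"knobtop if",proj(s,[650,-109,200]),proj(s,[632,-101,200]),st["tcp_rot"])
t=snapshot("top");cv2.imwrite("pics/t2.png",cv2.resize(t["img"][130:275,205:375],None,fx=4.4,fy=4.1,interpolation=cv2.INTER_CUBIC))
```

```text
[558.76932861 -69.23117734 164.        ]
[586.04487    -81.74346383 164.        ]
[613.19623719 -93.92789418 164.        ]
knob front edge [ 627.28206343 -100.30518809  200.        ] tcp [ 649.64861733 -108.6212558   184.79099228] TCP px [269.01258243 270.40792325] grasp [269.04170809 282.29627979] knobtop if [268.59677911 288.20377266] [268.18762751 247.06347489] [ 2.12400624e-01  9.77182671e-01  4.28212879e-05 -3.30246357e-06]
```

View pics/t2.png

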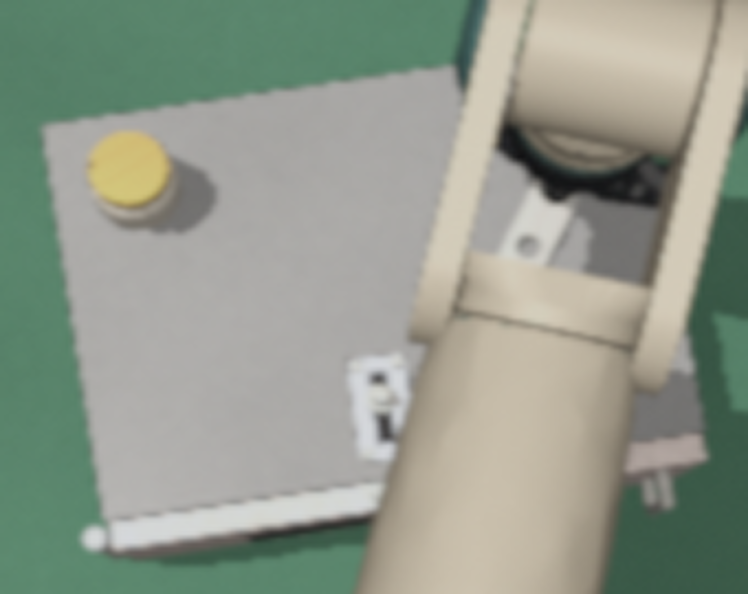

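Run:
```python
from h import *
a=cv2.imread("pics/w2.png")[220:400,190:350];a=cv2.resize(a,None,fx=3.3,fy=3.3,interpolation=cv2.INTER_CUBIC)
a=(255*(a/255.)**0.45).astype(np.uint8)
cv2.imwrite("pics/w2c.png",a)
```

```text
(no output)
```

View pics/w2c.png

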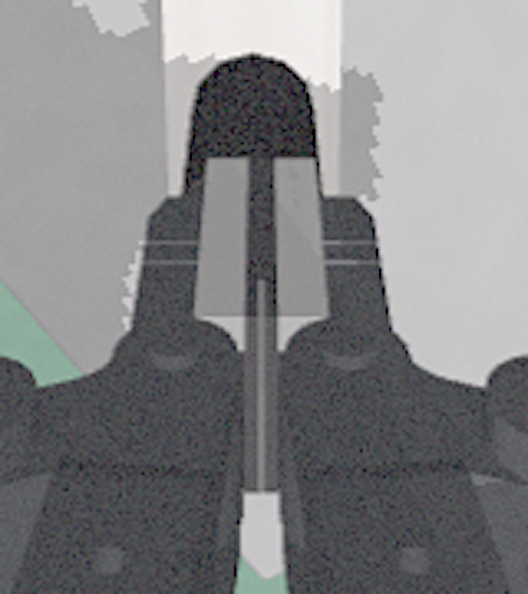

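The zoomed crop shows the pads shut, with their tip edge at about (268,268) in the full image. They sit above or behind the black knob, whose front face spans rows 237 to 268.

Run:
```python
from h import *
s=snapshot("wrist");st=state()
R=Ro.from_quat(st["tcp_rot"]).as_matrix()
for z in (177,184,190,196,200,204,208):
    p=ray(s,(268,267.6),z); print(z,(R.T@(p-st["tool_pos"])).round(1), "upper",(R.T@(ray(s,(268,316),z)-st["tool_pos"])).round(1))
K,Rc,t=cam(s);print("cam in tool",R.T@(-Rc.T@t-st["tool_pos"]))
g=cv2.cvtColor(s["img"],6);print(g[230:330:4,258],g[230:330:4,268])
```

```text
177 [-2.6 -0.5  7.8] upper [-30.9  -0.4   7.8]
184 [ 1.1 -0.5  0.8] upper [-25.9  -0.4   0.8]
190 [ 4.3 -0.4 -5.2] upper [-21.7  -0.4  -5.2]
196 [  7.5  -0.4 -11.2] upper [-17.5  -0.4 -11.2]
200 [  9.6  -0.4 -15.2] upper [-14.7  -0.4 -15.2]
204 [ 11.7  -0.4 -19.2] upper [-11.9  -0.4 -19.2]
208 [ 13.9  -0.4 -23.2] upper [ -9.1  -0.4 -23.2]
cam in tool [  85.47031906   -0.27761608 -157.73525206]
[216 213  75   8  10  11  13  12  13   1  73  74  77  75  75  75  75  75
  75  73  76  75 126  18  20] [210 211   3  15  12   7   5  12  11   5  15  16  13  16  18  22  15  15
  19  14  16  16  32  29  28]
```

Run:
```python
from h import *
s=snapshot("wrist");st=state()
R=Ro.from_quat(st["tcp_rot"]).as_matrix();K,Rc,t=cam(s);c=-Rc.T@t
ct=R.T@(c-st["tool_pos"])
for px,Y in [((150,285),-42.5),((162,285),-42.5),((376,285),42.5),((388,285),42.5),((428,350),42.5)]:
    d=R.T@Rc.T@np.linalg.solve(K,[*px,1.]);
    for y in (Y,-Y): print(px,y,(ct+d*(y-ct[1])/d[1]).round(1))
```

```text
(150, 285) -42.5 [ 16.3 -42.5 -40.9]
(150, 285) 42.5 [ 155.7   42.5 -276.3]
(162, 285) -42.5 [  8.5 -42.5 -27.7]
(162, 285) 42.5 [ 163.6   42.5 -289.6]
(376, 285) 42.5 [  8.4  42.5 -27.4]
(376, 285) -42.5 [ 161.4  -42.5 -286.2]
(388, 285) 42.5 [ 16.1  42.5 -40.5]
(388, 285) -42.5 [ 153.8  -42.5 -273.3]
(428, 350) 42.5 [ 17.1  42.5 -75.6]
(428, 350) -42.5 [ 152.9  -42.5 -238.6]
```

The shut tips are about 17 mm behind the reported TCP, which puts them just above the knob top. The open-finger view from before gives the same figure. I'll reopen, go about 24 mm lower and close again.

{"name": "jog_arm", "arguments": {
  "increments": [
    [0,[0,0,0],0],
    [0,[0,0,0],0],
    [0,[0,0,0],0],
    [0,[0,0,0],0],
    [0,[0,0,0],0],
    [0,[0,0,0],0],
    [0,[0,0,0],0],
    [0,[0,0,0],0]
  ]
}}

```text
time_s: 4.55
tool_pos: [649.7, -108.6, 184.8]
tcp_rot: [0.212, 0.977, 0.0, 0.0]
force: [-0.6, -0.2, 0.2]
width: 1.002
grip_force: 0.0
```

{"name": "jog_arm", "arguments": {
  "increments": [
    [0,[0,0,0.004],0],
    [0,[0,0,0.004],0],
    [0,[0,0,0.004],0],
    [0,[0,0,0.004],0],
    [0,[0,0,0.004],0],
    [0,[0,0,0.004],0],
    [0,[0,0,0],0],
    [0,[0,0,0],0]
  ]
}}

```text
time_s: 5.22
tool_pos: [649.5, -108.6, 160.4]
tcp_rot: [0.212, 0.977, 0.0, -0.0]
force: [-0.4, -0.2, -0.0]
width: 1.004
grip_force: 0.0
```

{"name": "jog_arm", "arguments": {
  "increments": [
    [0.3,[0,0,0],0],
    [0.4,[0,0,0],0],
    [0.5,[0,0,0],0],
    [0.6,[0,0,0],0],
    [0.7,[0,0,0],0],
    [0.8,[0,0,0],0],
    [0.9,[0,0,0],0],
    [1,[0,0,0],0]
  ]
}}

```text
time_s: 5.88
tool_pos: [649.7, -108.6, 160.9]
tcp_rot: [0.212, 0.977, 0.0, 0.0]
force: [0.2, 0.1, 0.6]
width: 0.208
grip_force: 58.5
```

Gripped: the width is 17.7 mm against the 20 mm knob, at 58 N. Next I'll plan the draw path.

```bash
cat > path.py <<'E'
from h import *
from scipy.optimize import brentq
H=np.array([428.,153.5]);y=0.1686;h=24.;
def rot(a):return np.array([[np.cos(a),-np.sin(a)],[np.sin(a),np.cos(a)]])
pin=lambda th:H+rot(y)@[-180*np.sin(th),-180*np.cos(th)]
def knob(th,psi,p):
    return np.array([*(pin(th)+rot(psi)[:,0]*(210*np.cos(p)-h*np.sin(p))),162+210*np.sin(p)+h*np.cos(p)])
def final(peg,p,r=140):
    th=brentq(lambda t:np.linalg.norm(peg-pin(t))-r*np.cos(p),0,1.1);d=peg-pin(th);return th,np.arctan2(d[1],d[0])
def inc(a,b,n):
    "mean per-row tool increments from a to b (th,psi,p), n rows"
    o=[]
    for i in range(n):
        u=[np.array(a)+(np.array(b)-a)*j/n for j in(i,i+1)]
        w=knob(*u[1])-knob(*u[0]);R=rot(u[0][1]);v=R.T@w[:2]
        o.append([-v[0],v[1],-w[2],-np.degrees(u[1][1]-u[0][1])])
    return np.array(o)
E
python3 - <<'E'
from path import *
peg=np.array([520.3,-8.]);p=.19
print(knob(0,-.43,0),pin(0));th,psi=final(peg,p);print("final",th,psi,knob(th,psi,p),"seated",final(peg,0))
np.set_printoptions(precision=1,suppress=True)
a=(0,-.43,0);b=(.08,-.43,p);c=(th,psi,p)
print(inc(a,b,8));print(inc(b,c,24)[::3])
E
```

```text
[ 649.08723314 -111.49058663  186.        ] [458.20442571 -23.94771812]
final 0.41884048297529275 0.09392232934754327 [584.22469015  -1.97832724 225.22846959] seated (0.4337314380835331, np.float64(0.08732847158749213))
[[ 2.1 -1.  -5.  -0. ]
 [ 2.2 -1.  -5.  -0. ]
 [ 2.4 -1.  -4.9 -0. ]
 [ 2.5 -1.  -4.9 -0. ]
 [ 2.6 -0.9 -4.9 -0. ]
 [ 2.8 -0.9 -4.9 -0. ]
 [ 2.9 -0.9 -4.8 -0. ]
 [ 3.  -0.9 -4.8 -0. ]]
[[ 2.3  3.2 -0.  -1.3]
 [ 2.4  3.4 -0.  -1.3]
 [ 2.5  3.7 -0.  -1.3]
 [ 2.5  3.9 -0.  -1.3]
 [ 2.6  4.2 -0.  -1.3]
 [ 2.6  4.5 -0.  -1.3]
 [ 2.6  4.7 -0.  -1.3]
 [ 2.5  5.  -0.  -1.3]]
```

{"name": "jog_arm", "arguments": {
  "increments": [
    [1,[0.0021,-0.001,-0.005],0],
    [1,[0.0022,-0.001,-0.005],0],
    [1,[0.0024,-0.001,-0.005],0],
    [1,[0.0025,-0.001,-0.005],0],
    [1,[0.0026,-0.001,-0.005],0],
    [1,[0.0028,-0.001,-0.005],0],
    [1,[0.0029,-0.001,-0.005],0],
    [1,[0.003,-0.001,-0.005],0]
  ]
}}

```text
time_s: 6.55
tool_pos: [627.3, -107.0, 201.4]
tcp_rot: [0.212, 0.977, 0.0, -0.0]
force: [-4.4, 1.3, -2.1]
width: 0.206
grip_force: 59.3
```

Run:
```python
from h import *
st=state();print(st["tool_pos"],st["force"],st["moment"],st["width"],st["grip_force"])
s=snapshot("wrist");cv2.imwrite("pics/w3.png",s["img"])
```

```text
[ 627.31035744 -107.02702507  201.37141389] [-4.42473163  1.28061849 -2.07536442] [0.07183044 0.56122019 0.13558994] 0.20621516914110935 59.258485436439514
```

View pics/w3.png

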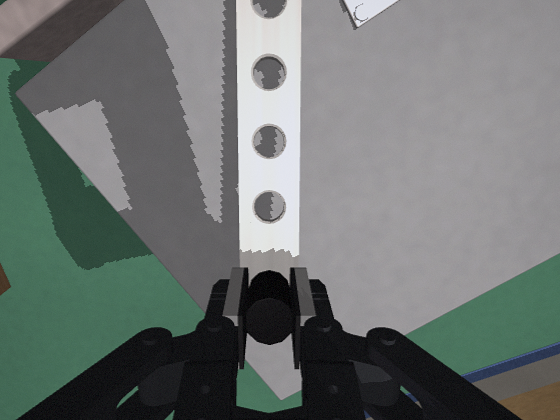

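The wrist view shows the knob held between the pads at (268,308), with the lifted bar's holes at (269,205), (269,141) and (269,72). Next I'll swing the bar and draw the door.

{"name": "jog_arm", "arguments": {
  "increments": [
    [1,[0.0023,0.0032,0],-1.25],
    [1,[0.0023,0.0033,0],-1.25],
    [1,[0.0024,0.0033,0],-1.25],
    [1,[0.0024,0.0034,0],-1.25],
    [1,[0.0024,0.0035,0],-1.25],
    [1,[0.0025,0.0036,0],-1.25],
    [1,[0.0025,0.0037,0],-1.25],
    [1,[0.0025,0.0037,0],-1.25]
  ]
}}

```text
time_s: 7.27
tool_pos: [618.9, -74.6, 200.8]
tcp_rot: [0.125, 0.992, -0.0, 0.0]
force: [2.7, -3.8, -0.9]
width: 0.205
grip_force: 59.6
```

{"name": "jog_arm", "arguments": {
  "increments": [
    [1,[0.0025,0.0038,0],-1.25],
    [1,[0.0025,0.0039,0],-1.25],
    [1,[0.0025,0.004,0],-1.25],
    [1,[0.0026,0.0041,0],-1.25],
    [1,[0.0026,0.0042,0],-1.25],
    [1,[0.0026,0.0043,0],-1.25],
    [1,[0.0026,0.0044,0],-1.25],
    [1,[0.0026,0.0045,0],-1.25]
  ]
}}

```text
time_s: 7.93
tool_pos: [604.5, -37.8, 200.9]
tcp_rot: [0.038, 0.999, 0.0, 0.0]
force: [3.7, 2.2, -0.5]
width: 0.205
grip_force: 59.6
```

Run:
```python
from h import *
st=state();print(st["tool_pos"],st["tcp_rot"],st["force"],st["moment"],st["width"],st["grip_force"])
s=snapshot("wrist");cv2.imwrite("pics/w4.png",s["img"])
print(proj(s,[520.3,-8,179]),proj(s,[511.5,-8.5,154]))
```

```text
[604.46370026 -37.80510986 200.87653981] [3.83452149e-02 9.99264525e-01 2.05273188e-04 1.09421536e-04] [ 3.68641268  2.15774956 -0.49115769] [ 0.52593691 -0.52517251 -0.47477386] 0.20543284338659504 59.64496850967407
[319.96810014  78.12817551] [312.08190037  60.12122946]
```

View pics/w4.png

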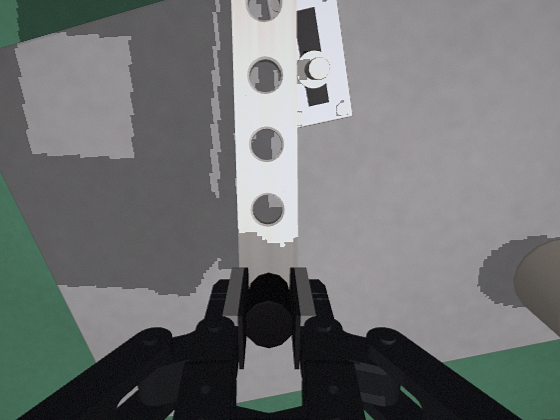

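The wrist view shows the peg top at (318,69) in the slot and the bar's holes at (268,209), (267,144) and (266,76). The peg is to the bar's +y side, as planned.

Run:
```python
from path import *
s=snapshot("wrist");st=state()
peg=ray(s,(318,69),179);print("peg",peg)
hs=[ray(s,q,165+x*.193) for q,x in [((268,209),170),((267,144),140),((266,76),110),((264.5,5),80)]];print(np.round(hs,1))
d=hs[0]-hs[3];psi0=np.arctan2(d[1],d[0]);print("psi",psi0,np.linalg.norm(d),"pin",hs[1][:2]-140*.981*rot(psi0)[:,0]+3*.193*0)
m=Ro.from_quat(st["tcp_rot"]).as_matrix();print("tool psi",np.arctan2(-m[1,0],-m[0,0]))
f=lambda p:np.linalg.norm
# present door angle from knob radius
K0=st["tool_pos"][:2]
for off in ([0,0],[-.6,-2.9]):
    K=K0+off;R=210*np.cos(.194)-24*np.sin(.194)
    th=brentq(lambda t:np.linalg.norm(K-pin(t))-R,0.02,.9);print("th",th,pin(th))
    for pg in (peg[:2],(peg[:2]+[520.3,-8])/2):
        thf,pf=final(pg,.194);print("final",thf,pf,"dknob",knob(thf,pf,.194)[:2]-K, "row",inc((th,np.arctan2(*(K-pin(th))[::-1]),.194),(thf,pf,.194),8)[[0,7]].round(2))
```

```text
peg [515.96485532  -8.13595763 179.        ]
[[574.4 -35.  197.8]
 [545.8 -33.4 192. ]
 [517.3 -31.7 186.2]
 [488.9 -30.2 180.4]]
psi -0.05657011544661488 87.39599535264995 pin [408.67771472 -25.61067247]
tool psi -0.07698423653139834
th 0.3063090995865368 [403.29063244 -24.79595384]
final 0.44383505059731665 0.08446210680481621 dknob [-24.52277784  34.83271441] row [[ 3.12  3.98 -0.   -1.06]
 [ 2.96  4.73 -0.   -1.06]]
final 0.4310019689325648 0.08944170842398122 dknob [-22.38290761  35.21848112] row [[ 2.83  4.08 -0.   -1.09]
 [ 2.7   4.74 -0.   -1.09]]
th 0.30849971276546573 [402.90011457 -24.74139741]
final 0.44383505059731665 0.08446210680481621 dknob [-23.92277784  37.73271441] row [[ 3.08  4.31 -0.   -1.16]
 [ 2.92  5.08 -0.   -1.16]]
final 0.4310019689325648 0.08944170842398122 dknob [-21.78290761  38.11848112] row [[ 2.79  4.41 -0.   -1.2 ]
 [ 2.66  5.09 -0.   -1.2 ]]
```

{"name": "jog_arm", "arguments": {
  "increments": [
    [1,[0.003,0.0041,0],-1.1],
    [1,[0.003,0.0042,0],-1.1],
    [1,[0.003,0.0043,0],-1.1],
    [1,[0.003,0.0044,0],-1.1],
    [1,[0.003,0.0045,0],-1.1],
    [1,[0.003,0.0046,0],-1.1],
    [1,[0.0029,0.0047,0],-1.1],
    [1,[0.0029,0.0048,0],-1.1]
  ]
}}

```text
time_s: 8.7
tool_pos: [580.9, -2.2, 200.9]
tcp_rot: [-0.038, 0.999, 0.0, 0.0]
force: [3.5, 2.0, -1.1]
width: 0.212
grip_force: 59.7
```

{"name": "jog_arm", "arguments": {
  "increments": [
    [1,[0,0,0],0],
    [1,[0,0,0],0],
    [1,[0,0,0],0],
    [1,[0,0,0],0],
    [1,[0,0,0],0],
    [1,[0,0,0],0],
    [1,[0,0,0],0],
    [1,[0,0,0],0]
  ]
}}

```text
time_s: 9.37
tool_pos: [581.3, -2.8, 200.8]
tcp_rot: [-0.037, 0.999, 0.0, 0.0]
force: [3.6, 2.5, -0.7]
width: 0.206
grip_force: 59.7
```

Run:
```python
from h import *
st=state();print(st["tool_pos"],st["tcp_rot"],st["force"],st["width"],st["grip_force"])
s=snapshot("wrist");cv2.imwrite("pics/w5.png",s["img"])
c=cv2.resize(s["img"][0:240,180:360],None,fx=2.5,fy=2.5,interpolation=cv2.INTER_CUBIC);cv2.imwrite("pics/w5c.png",c)
print(proj(s,[516,-8.1,179]))
```

```text
[581.25129322  -2.76971868 200.78394921] [-3.72098503e-02  9.99307472e-01  1.81601420e-05  4.95843654e-05] [ 3.57106066  2.51896848 -0.69256943] 0.20593084706585213 59.723069071769714
[267.36994758 124.64690045]
```

View pics/w5c.png

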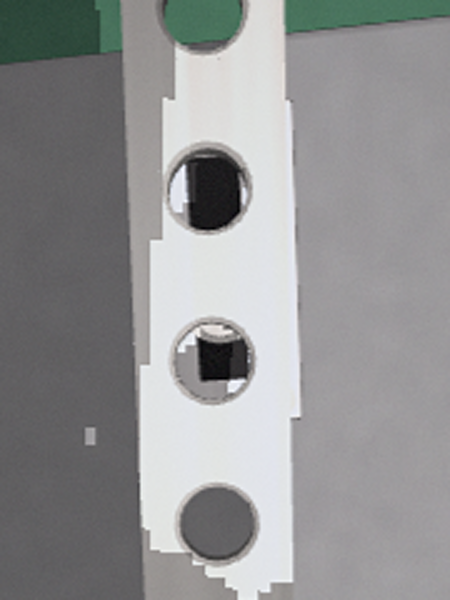

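The crop shows hole 2 centred at full-image (265.2,144). The peg's white top shows at its upper rim, with its disc centre near (267,127), close to the prediction (267.4,124.6).

Run:
```python
from path import *
s=snapshot("wrist");st=state()
for q in [(267.2,127),(267.4,124.6)]: print("peg",ray(s,q,179))
pg=ray(s,(267.2,127),179)
fx=lambda u,v:(180+(u+.5)/2.5-.5,(v+.5)/2.5-.5)
for sp in(.186,.193,.2):
    hs=[ray(s,fx(*q),165+x*sp) for q,x in [((218,523),170),((213,360),140),((208,188),110)]]
    d=hs[0]-hs[2];psi=np.arctan2(d[1],d[0]);print(np.round(hs,1)[1],"psi",psi,np.linalg.norm(d), "peg-hole in bar axes",rot(psi).T@(pg-hs[1])[:2])
m=Ro.from_quat(st["tcp_rot"]).as_matrix();print("tool psi",np.arctan2(-m[1,0],-m[0,0]))
```

```text
peg [517.08818536  -8.08635206 179.        ]
peg [515.97081506  -8.07498292 179.        ]
[523.1  -8.6 191. ] psi 0.105128610559948 59.067120499164254 peg-hole in bar axes [-5.89819402  1.1617695 ]
[522.9  -8.6 192. ] psi 0.10525589671354399 58.73560307935444 peg-hole in bar axes [-5.7399421   1.14757452]
[522.8  -8.6 193. ] psi 0.10538505558349827 58.408252589401194 peg-hole in bar axes [-5.58169177  1.13334973]
tool psi 0.07449143632538473
```

{"name": "jog_arm", "arguments": {
  "increments": [
    [1,[0.0014,0.0004,0],0],
    [1,[0.0014,0.0004,0],0],
    [1,[0.0014,0.0004,0],0],
    [1,[0.0014,0.0004,0],0],
    [1,[-0.0003,0,0.0015],0],
    [1,[-0.0003,0,0.0015],0],
    [1,[-0.0003,0,0.0015],0],
    [1,[-0.0003,0,0.0015],0]
  ]
}}

```text
time_s: 10.13
tool_pos: [576.7, -1.4, 194.6]
tcp_rot: [-0.037, 0.999, 0.0, -0.0]
force: [3.7, 1.8, 0.1]
width: 0.21
grip_force: 59.9
```

Run:
```python
from path import *
st=state();print(st["tool_pos"],st["force"])
s=snapshot("wrist");im=s["img"];g=cv2.cvtColor(im,6);cv2.imwrite("pics/w6.png",im)
# bar = bright unsaturated; holes = inner contours
e=cv2.medianBlur(g,3)
c=cv2.HoughCircles(e,cv2.HOUGH_GRADIENT,1.5,45,param1=120,param2=16,minRadius=12,maxRadius=24)
print([x.round(1).tolist() for x in c[0] if 230<x[0]<310 and x[1]<240])
print(proj(s,[516.5,-8.1,179]))
print(g[110:185:2,248:288:2])
```

```text
[576.70660437  -1.36545468 194.63923153] [3.72911258 1.84129736 0.08050061]
[[264.79998779296875, 141.8000030517578, 18.0], [263.20001220703125, 71.19999694824219, 18.0], [266.20001220703125, 207.8000030517578, 14.199999809265137]]
[263.56479068 137.06748182]
[[226 226 225 227 226 226 225 226 226 226 227 226 226 226 227 227 227 226
  227 226]
 [226 226 226 227 226 226 226 225 226 226 226 226 227 226 227 228 227 227
  227 226]
 [227 226 226 227 227 226 225 226 226 226 227 226 226 226 227 228 226 227
  226 227]
 [227 227 227 228 227 226 224 227 226 226 226 226 227 226 226 227 227 226
  227 228]
 [226 227 227 227 228 227 225 227 226 227 227 227 227 227 227 227 227 227
  227 228]
 [227 226 227 227 226 227 227 226 226 226 227 227 227 227 226 227 228 227
  227 227]
 [227 226 226 226 228 226 227 227 226 227 227 227 227 226 227 227 227 226
  227 226]
 [226 226 227 227 228 227 231 223 203 204 219 230 229 228 227 227 226 226
  228 228]
 [226 227 228 227 219 186 172 170 150 139 162 164 179 229 228 227 226 227
  225 228]
 [226 227 229 199 188 126 216 228 229 229 230 194 135 168 195 229 227 227
 
[... 1690 characters left out ...]
 227 228
  228 228]
 [226 227 226 228 228 228 226 227 226 228 227 227 228 227 228 229 228 227
  228 229]
 [228 226 227 226 227 227 226 226 228 226 226 226 226 227 228 227 227 227
  227 228]
 [227 229 227 228 228 228 226 226 227 227 226 227 227 227 228 228 228 228
  228 227]
 [227 227 228 227 228 227 226 227 226 227 227 226 228 228 228 228 227 228
  228 228]
 [226 226 226 227 227 227 227 227 227 227 226 225 227 227 227 228 228 228
  227 228]
 [227 227 228 228 227 228 227 227 226 226 226 227 228 228 227 226 227 228
  227 227]
 [225 226 227 228 228 228 228 227 227 226 226 226 227 228 227 228 227 227
  228 227]
 [226 227 227 227 226 228 227 227 226 227 227 227 228 227 228 229 227 227
  228 228]]
```

```bash
cat >> path.py <<'E'
def pq(peg,hole):
    s=snapshot("wrist");st=state();sp=(st["tool_pos"][2]-160.9)/209
    psi=.105;a=ray(s,peg,179);b=ray(s,hole,165+140*sp)
    print("hole underside over peg top",159+140*sp-179,"peg",a,"hole",b,"peg-hole",rot(psi).T@(a-b)[:2])
E
python3 - <<'E'
from path import *
pq((264,136.8),(266,142))
E
```

```text
hole underside over peg top 2.4779656021842413 peg [516.25477481  -7.90383989 179.        ] hole [517.23126091  -6.85020592 187.4779656 ] peg-hole [-1.08153656 -0.9454884 ]
```

{"name": "jog_arm", "arguments": {
  "increments": [
    [1,[0.0008,-0.0006,0],0],
    [1,[0.0007,-0.0006,0],0],
    [1,[0,0,0],0],
    [1,[-0.0002,0,0.0012],0],
    [1,[-0.0002,0,0.0012],0],
    [1,[-0.0002,0,0.0012],0],
    [1,[-0.0002,0,0.0012],0],
    [1,[0,0,0],0]
  ]
}}

```text
time_s: 10.9
tool_pos: [575.8, -3.3, 189.5]
tcp_rot: [-0.037, 0.999, -0.001, -0.001]
force: [2.9, -1.8, 0.9]
width: 0.208
grip_force: 59.7
```

Run:
```python
from path import *
st=state();print(st["tool_pos"],st["force"],st["moment"])
s=snapshot("wrist");g=cv2.cvtColor(s["img"],6);print(g[118:166:3,246:288:2]);print(proj(s,[516.3,-8,179]))
```

```text
[575.79877564  -3.28889217 189.46435656] [ 2.91022547 -1.79059635  0.93664664] [-0.42610202 -0.1220957   0.45658315]
[[227 227 227 227 226 227 226 227 226 225 225 226 226 227 227 226 227 227
  227 227 226]
 [226 227 228 226 225 226 227 228 222 201 189 182 198 218 229 227 227 228
  227 228 227]
 [226 227 227 227 227 232 187 180 153 115  81  85  96  88 160 162 226 228
  227 227 228]
 [227 226 227 229 194 189 142 120  81  83  83  80  83  88  74 128 160 165
  230 227 227]
 [226 226 227 193 151 132 141  74 151 226 228 230 229 234 103  61 135 114
  159 229 228]
 [227 227 216 168 133 139  96 216 227 224 224 226 226 226 228 191 125 138
  149 186 229]
 [226 228 193 129 139 137 202 224 222 223 225 226 225 225 226 230 127 138
  127 153 229]
 [227 229 189 127 139 134 214 220 219 222 223 223 221 224 226 227 195 136
  127 150 226]
 [226 228 193 133 139 135 194 217 219 221 221 217 220 223 225 229 146 136
  127 155 228]
 [226 226 216 186 140 138 131 216 218 218 212 217 219 223 226 189 132 136
  113 204 228]
 [227 227 227 188 141 141 121 139 155 210 213 218 221 222 139 140  39 127
  154 228 228]
 [226 227 227 229 192 190  87  15  19  26  33  53  38  23  22  35 164 163
  228 228 227]
 [227 226 227 227 228 229 179 184 112  41  24  25  42 109 156 159 226 229
  227 227 227]
 [227 227 227 227 227 227 228 228 219 204 179 178 197 226 227 227 227 227
  226 227 227]
 [227 226 227 226 227 228 227 227 225 226 226 227 227 226 226 228 228 228
  227 227 227]
 [227 227 228 227 228 226 227 227 225 226 226 227 227 227 227 228 227 226
  229 226 226]]
[267.83287203 140.66996774]
```

Run:
```python
from path import *
pq((267.5,139.7),(267,139.7))
```

```text
hole underside over peg top -0.6388973667110349 peg [515.95777428  -8.1063747  179.        ] hole [515.17076066  -8.35961334 184.36110263] peg-hole [0.80922042 0.16935928]
```

{"name": "jog_arm", "arguments": {
  "increments": [
    [1,[-0.0003,0,0.001],0],
    [1,[-0.0002,0,0.001],0],
    [1,[-0.0002,0,0.001],0],
    [1,[-0.0001,0,0.001],0],
    [1,[-0.0002,0,0.001],0],
    [1,[-0.0001,0,0.001],0],
    [1,[-0.0001,0,0.001],0],
    [1,[0,0,0],0]
  ]
}}

```text
time_s: 11.67
tool_pos: [577.0, -3.1, 182.5]
tcp_rot: [-0.038, 0.999, -0.001, -0.001]
force: [2.7, -0.9, 0.5]
width: 0.206
grip_force: 59.3
```

{"name": "jog_arm", "arguments": {
  "increments": [
    [1,[-0.0002,0,0.0015],0],
    [1,[-0.0002,0,0.0015],0],
    [1,[-0.0002,0,0.0015],0],
    [1,[-0.0002,0,0.0015],0],
    [1,[-0.0002,0,0.0015],0],
    [1,[-0.0002,0,0.0015],0],
    [1,[-0.0002,0,0.0015],0],
    [1,[0,0,0],0]
  ]
}}

```text
time_s: 12.33
tool_pos: [579.0, -2.4, 172.3]
tcp_rot: [-0.037, 0.999, 0.0, 0.0]
force: [5.8, 1.8, 1.4]
width: 0.21
grip_force: 58.8
```

{"name": "jog_arm", "arguments": {
  "increments": [
    [1,[-0.0003,0,0.001],0],
    [1,[-0.0003,0,0.0015],0],
    [1,[-0.0002,0,0.0015],0],
    [1,[-0.0002,0,0.0015],0],
    [1,[-0.0002,0,0.0015],0],
    [1,[-0.0002,0,0.0015],0],
    [1,[-0.0002,0,0.0015],0],
    [1,[0,0,0],0]
  ]
}}

```text
time_s: 13.0
tool_pos: [581.0, -2.4, 162.8]
tcp_rot: [-0.037, 0.999, -0.0, 0.001]
force: [6.6, 0.9, 1.7]
width: 0.208
grip_force: 58.7
```

{"name": "jog_arm", "arguments": {
  "increments": [
    [1,[-0.0003,0,0.0005],0],
    [1,[-0.0003,0,0.0005],0],
    [1,[-0.0003,0,0.0005],0],
    [1,[-0.0003,0,0.0004],0],
    [1,[0,0,0],0],
    [1,[0,0,0],0],
    [1,[0,0,0],0],
    [1,[0,0,0],0]
  ]
}}

```text
time_s: 13.67
tool_pos: [581.9, -2.3, 160.8]
tcp_rot: [-0.037, 0.999, -0.0, 0.001]
force: [5.8, 0.3, 2.9]
width: 0.213
grip_force: 58.5
```

Run:
```python
from path import *
st=state();print(st["tool_pos"],st["force"],st["moment"])
s=snapshot("wrist");g=cv2.cvtColor(s["img"],6);cv2.imwrite("pics/w7.png",s["img"])
print("hole exp",proj(s,[516,-8,165]),"peg",proj(s,[516,-8,179]));print(g[115:172:3,240:292:3])
```

```text
[581.87316103  -2.31403019 160.83654202] [5.75501822 0.29291406 2.88556455] [ 0.04404115 -0.67234528 -0.17935211]
hole exp [266.35036787 130.34845627] peg [266.10915713 135.2518828 ]
[[142 142 143 238 174 137 146 145 233 234 230 226 226 135 148 224 228 230]
 [144 143 143 122 136 141 146  85  84  88  81 184 226 135 140 152 229 228]
 [142 144 143 114 138 143  77  82  78  80  84  87 144 230 167 151 230 228]
 [144 141 145 114 136 116 154 230 227 228 232 192  78 228 167 152 231 228]
 [144 141 143 120 132 101 225 226 227 229 229 229 217 125 166 156 231 228]
 [142 229 233 124  80 146 220 224 226 229 227 229 231 217 140 160 230 229]
 [143 225 229 143 123 147 214 222 227 226 224 227 230 148 121 226 229 228]
 [142 226 225 227 159 138 212 225 226 221 224 227 230 130 169 229 228 228]
 [140 227 223 225 162 203 221 222 221 219 224 227 228 167 231 228 229 230]
 [142 226 223 225 225 194 219 219 214 219 223 227 222 229 230 228 229 230]
 [135 224 225 224 226 226 229 207 216 220 220 218 228 228 229 227 229 230]
 [134 224 224 224 227 226 228 226 226 226 225 225 228 230 228 229 228 229]
 [133 224 223 225 225 227 228 226 224 224 223 224 227 229 228 229 230 230]
 [134 224 224 225 224 226 226 224 221 223 223 224 226 228 228 228 229 230]
 [133 222 224 223 225 226 227 224 224 224 224 223 226 228 229 228 228 230]
 [134 222 222 224 225 226 226 225 222 222 224 223 225 226 228 228 228 229]
 [133 221 224 224 225 225 226 224 223 222 223 224 226 227 227 228 229 228]
 [215 223 223 223 224 225 225 224 223 222 223 224 226 227 227 228 229 228]
 [214 222 223 225 224 226 226 224 222 223 223 225 226 226 227 228 229 228]]
```

The peg top now stands proud of the bar: its disc hides hole 2's lower rim, and the height matches the seated start height. I'll ease outward until the peg carries the load, then release.

{"name": "jog_arm", "arguments": {
  "increments": [
    [1,[-0.0003,0,0],0],
    [1,[-0.0003,0,0],0],
    [1,[-0.0003,0,0],0],
    [1,[-0.0003,0,0],0],
    [1,[0,0,0],0],
    [1,[0,0,0],0],
    [1,[0,0,0],0],
    [1,[0,0,0],0]
  ]
}}

```text
time_s: 14.38
tool_pos: [582.6, -2.1, 160.6]
tcp_rot: [-0.037, 0.999, 0.0, -0.0]
force: [3.1, 1.4, 2.2]
width: 0.202
grip_force: 58.5
```

{"name": "jog_arm", "arguments": {
  "increments": [
    [1,[-0.0003,0,0],0],
    [1,[-0.0003,0,0],0],
    [1,[-0.0003,0,0],0],
    [1,[0,0,0],0],
    [1,[0,0,0],0],
    [1,[0,0,0],0],
    [1,[0,0,0],0],
    [1,[0,0,0],0]
  ]
}}

```text
time_s: 15.05
tool_pos: [583.6, -2.1, 160.6]
tcp_rot: [-0.037, 0.999, 0.0, 0.0]
force: [3.3, 1.4, 1.5]
width: 0.209
grip_force: 58.5
```

{"name": "jog_arm", "arguments": {
  "increments": [
    [1,[-0.0003,0,0],0],
    [1,[-0.0003,0,0],0],
    [1,[-0.0003,0,0],0],
    [1,[-0.0003,0,0],0],
    [1,[0,0,0],0],
    [1,[0,0,0],0],
    [1,[0,0,0],0],
    [1,[0,0,0],0]
  ]
}}

```text
time_s: 15.72
tool_pos: [584.8, -2.0, 160.6]
tcp_rot: [-0.037, 0.999, 0.0, 0.0]
force: [3.2, 0.0, 1.4]
width: 0.209
grip_force: 58.5
```

{"name": "jog_arm", "arguments": {
  "increments": [
    [1,[-0.0003,0,0],0],
    [1,[-0.0003,0,0],0],
    [1,[-0.0003,0,0],0],
    [1,[-0.0003,0,0],0],
    [1,[0,0,0],0],
    [1,[0,0,0],0],
    [1,[0,0,0],0],
    [1,[0,0,0],0]
  ]
}}

```text
time_s: 16.38
tool_pos: [585.9, -1.9, 160.6]
tcp_rot: [-0.037, 0.999, 0.0, 0.0]
force: [3.2, 0.6, 2.2]
width: 0.208
grip_force: 58.5
```

Run:
```python
from path import *
s=snapshot("wrist");g=cv2.cvtColor(s["img"],6);st=state();print(st["force"],st["tool_pos"])
print("hole exp",proj(s,[516,-8,165]),"peg",proj(s,[516,-8,179]));print(g[90:165:3,240:292:3])
```

```text
[3.30657068 0.61360132 2.26284658] [585.9430836   -1.89317938 160.58501892]
hole exp [266.17036561 119.98770113] peg [265.91419946 123.89406462]
[[148 147 146 221 228 228 227 226 225 227 227 228 229 228 230 227 228 228]
 [144 148 145 229 228 227 227 225 226 228 228 228 228 227 229 229 229 228]
 [145 147 146 230 228 229 228 224 226 227 226 229 228 229 228 228 228 228]
 [147 143 145 230 228 228 227 227 226 226 227 228 228 228 229 228 229 229]
 [146 144 146 230 228 227 227 226 227 225 228 228 228 228 229 229 228 228]
 [144 144 145 147 235 236 235 184 155 155 150 229 228 228 228 227 228 229]
 [145 144 147 145 147 110 103  83  84  82  86 127 150 232 228 229 228 229]
 [145 145 145 144 110 128  74 172 231 230 215  84 184 154 232 229 228 230]
 [145 145 146 132 118  91 227 230 228 229 229 229  91 140 151 229 229 229]
 [144 145 147 107 142 149 221 225 227 228 228 228 233 130 147 226 228 230]
 [145 144 147  98 143 152 218 225 227 228 226 229 231 126 143 187 228 229]
 [144 144 147  88 125 146 209 226 227 225 226 228 229 190 125 174 229 229]
 [143 144 136 152 142 140 224 224 224 221 225 228 229 2
[... 220 characters left out ...]
131 168 195 228 229 230]
 [143 143 219 225 219 203  93 129 146 140 242  91 165 175 229 229 230 228]
 [142 142 217 226 226 227 193 191 161 129 131 175 200 229 229 229 229 230]
 [141 142 228 224 226 227 226 226 227 215 225 226 227 229 228 229 229 229]
 [137 139 226 224 226 228 226 224 225 224 225 226 228 229 229 229 229 229]
 [220 225 225 224 226 228 227 223 225 223 225 225 227 228 228 228 230 229]
 [218 224 223 226 227 228 227 224 223 223 224 226 227 229 229 229 230 229]
 [218 223 224 224 227 225 227 225 225 223 224 226 227 229 228 228 229 229]
 [215 223 224 225 226 226 226 225 223 223 223 225 228 226 228 229 229 229]
 [215 221 223 224 225 226 226 225 223 222 222 224 225 227 228 229 228 229]]
```

Hole 2 now sits about 2 mm outward of the peg, so the peg is at the hole's edge and takes the load. Releasing now.

{"name": "jog_arm", "arguments": {
  "increments": [
    [0.75,[0,0,0],0],
    [0.7,[0,0,0],0],
    [0.65,[0,0,0],0],
    [0.5,[0,0,0],0],
    [0.3,[0,0,0],0],
    [0.1,[0,0,0],0],
    [0,[0,0,0],0],
    [0,[0,0,0],0]
  ]
}}

```text
time_s: 17.1
tool_pos: [585.9, -1.9, 160.6]
tcp_rot: [-0.037, 0.999, 0.0, -0.0]
force: [-0.1, -0.3, -0.6]
width: 1.0
grip_force: 0.0
```

{"name": "jog_arm", "arguments": {
  "increments": [
    [0,[0,0,0],0],
    [0,[0,0,0],0],
    [0,[0,0,-0.005],0],
    [0,[0,0,-0.01],0],
    [0,[0,0,-0.015],0],
    [0,[0,0,-0.015],0],
    [0,[0,0,-0.015],0],
    [0,[0,0,-0.015],0]
  ]
}}

```text
time_s: 17.77
tool_pos: [586.0, -1.9, 237.6]
tcp_rot: [-0.037, 0.999, -0.0, 0.001]
force: [0.3, 0.0, 0.6]
width: 1.001
grip_force: 0.0
```

{"name": "jog_arm", "arguments": {
  "increments": [
    [0,[0,0,-0.01],0],
    [0,[0,0,-0.01],0],
    [0,[0,0,0],0],
    [0,[0,0,0],0],
    [0,[0,0,0],0],
    [0,[0,0,0],0],
    [0,[0,0,0],0],
    [0,[0,0,0],0]
  ]
}}

```text
time_s: 18.43
tool_pos: [585.8, -1.9, 254.9]
tcp_rot: [-0.037, 0.999, 0.0, -0.001]
force: [-0.7, 0.6, -0.3]
width: 0.997
grip_force: 0.0
```

Run:
```python
from path import *
s=snapshot("wrist");g=cv2.cvtColor(s["img"],6);st=state();print(st["force"],st["tool_pos"],st["width"]);cv2.imwrite("pics/w8.png",s["img"])
c=cv2.HoughCircles(cv2.medianBlur(g,3),cv2.HOUGH_GRADIENT,1.5,18,param1=120,param2=14,minRadius=6,maxRadius=18)
R=rot(.105)
for u,v,r in c[0]:
    if 200<u<340 and v<300:
        p=ray(s,(u,v),165);print(u.round(1),v.round(1),r.round(1),"z165:",p[:2].round(1),"bar-axis rel peg",(R.T@(p[:2]-[516,-8])).round(1))
print("peg",proj(s,[516,-8,179]),"knob top",proj(s,[584,-1,200]))
```

```text
[-0.79053565 -0.37265864  0.68561686] [585.81753771  -1.85872216 255.11142431] 0.9970136215993574
267.8 153.8 11.0 z165: [547.1  -5.2] bar-axis rel peg [31.2 -0.5]
266.2 57.8 11.8 z165: [487.8 -10.6] bar-axis rel peg [-28.3   0.3]
269.2 212.2 13.8 z165: [588.3  -1.1] bar-axis rel peg [72.6 -0.7]
266.2 6.8 11.7 z165: [459.9 -12.7] bar-axis rel peg [-56.3   1.2]
255.8 105.8 17.1 z165: [516.8 -15.2] bar-axis rel peg [ 0.  -7.3]
275.2 182.2 17.1 z165: [566.3   1.4] bar-axis rel peg [51.  4.]
258.8 84.8 17.1 z165: [503.9 -14.2] bar-axis rel peg [-12.7  -4.9]
248.2 57.8 10.5 z165: [488.7 -21.7] bar-axis rel peg [-28.6 -10.7]
236.2 152.2 11.7 z165: [547.6 -26.3] bar-axis rel peg [ 29.6 -21.5]
234.8 219.8 11.8 z165: [595.8 -25.1] bar-axis rel peg [ 77.6 -25.3]
228.8 47.2 12.2 z165: [483.6 -33.9] bar-axis rel peg [-34.9 -22.4]
270.8 230.2 12.2 z165: [601.9   1. ] bar-axis rel peg [86.4 -0. ]
212.2 149.2 12.6 z165: [546.9 -42.3] bar-axis rel peg [ 27.1 -37.3]
225.8 77.2 11.8 z165: [501.  -35.1] bar-axis rel peg [-17.7 -25.3]
peg [266.99645019 106.86208478] knob top [269.99997024 224.75763219]
```

```bash
python3 -c "
from plant import *
print(close_job())"
```

```text
the job is handed in; nothing more can be done
None
```

The job is handed in: by the last wrist-camera measurement the stay's second hole lies down over the peg, holding the door ajar at about 0.43 rad (worked out from the geometry), with the gripper open and clear. The interface gave no verdict.

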